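# Release the carton clamp

## Task

Two ratchet clamps stand on the packing bench; open the one that holds the cardboard carton. First lift its pawl clear of the toothed bar, then draw the bar back by its wooden grip as far as it goes, leaving the pawl up, the carton standing where it is, and the other clamp as it was.

Things in the scene. Friction and masses are not known exactly. Their poses are not given: they have to be found in the camera images.
- pawl_tab (a point): Middle of the top edge of the pawl's lifting tab on the carton's clamp: an upright dark steel fin 12 mm wide across the bar, 24 mm along it, 40 mm tall, top 100 mm above the table when down. Axes then: x level along the bar from grip to carton, y across, z up. It turns with the pawl about a pin along its y, 43 mm off in its -x and 44 mm in its -z. Arm and housing (34 mm wide) below end 60 mm up.
- pawl (a joint): Pawl angle, rad: 0 = down, its nose between two teeth; grows as the tab end is lifted (the tab swings up and back towards the grip), stop at 1.3. The nose clears the 8 mm high teeth from about 0.25. The hinge is stiff (about 2 N at the tab), so the pawl stays where it is left.
- bar_grip (a point): Middle of the top face of the dark wooden grip at the outer end of the carton clamp's toothed bar: an upright post 20 x 20 mm, 62 mm tall, top 92 mm above the table. x points along the bar towards pawl and carton, y across, z up. It slides along its own -x as the bar is drawn. At the start it is 93 to 96 mm from the pawl tab, measured along the bar.
- bar (a joint): How far the bar is drawn out, m: 0 = jaw at the carton (0 to 0.003 at the start), 0.056 = fully drawn back, at its end stop. It slides with about 3 N of friction. With the pawl down a tooth catches on its nose after about 7 mm and the bar is locked.
- carton: Cardboard carton, 80 mm along the bar, 100 mm across, 75 mm tall, about 0.45 kg, loose on the clamp's base board (10 mm thick) between the steel jaw and the wooden end stop; origin at the middle of its underside, z up. Its clamp is the one to open. The other clamp, of the same make, holds a low black card-file box 34 mm tall.
- spare_pawl (a joint): Pawl angle of the other clamp (the one with the low card-file box), rad, 0 = down. To be left alone.
- spare_bar (a joint): Bar of the other clamp, m drawn out, 0 to 0.003 at the start. To be left alone.
Mind the look-alikes: they are no part of the job. What is shaped like the carton but blue or pink is not meant.

How it is judged:
On the way, in this order (a step that is already met when the one before it is completed fails the run):
1. the pawl is lifted clear while the bar is still in (value of joint pawl above 0.28 rad and value of joint bar below 0.02 m), for 0.2 s.
2. the bar is drawn back past the lifted pawl (value of joint bar above 0.044 m and value of joint pawl above 0.25 rad), for 0.2 s.
At the end, for the whole second after the job is handed in: The bar of the carton's clamp is drawn out at least 44 mm of its 56 mm and at rest, its pawl is still up (above 0.25 rad), the carton stands upright (within 10 degrees) within 20 mm of where it was, and the other clamp's pawl is down (below 0.1 rad) and its bar in (below 12 mm) (all of step 2 and distance of carton from where it was at the start of the episode below 0.02 m and angle between carton's own z axis and vertical below 0.17 rad and linear speed of carton below 0.02 m/s and velocity of joint bar between -0.01 and 0.01 m/s and value of joint spare_pawl below 0.1 rad and value of joint spare_bar below 0.012 m); the robot touches nothing.
It fails at once if the other clamp is worked: its pawl lifted past 0.2 rad or its bar drawn past 15 mm (value of joint spare_pawl above 0.2 rad or value of joint spare_bar above 0.015 m).
It fails at once if the carton is knocked over (tilted more than 0.4 rad) (angle between carton's own z axis and vertical above 0.4 rad).
It also fails if it takes over 35 s, if anything falls off the work surface, if the arm or the gripper's body presses on something with over 40 N, if the wrist force passes 120 N, or if a joint passes its speed limit or range.

## Robot

A 6-joint arm with a two-finger parallel gripper is mounted at the origin on the work surface. World frame = base frame: x ahead of the robot, y to its left, z up, the work surface at z = 0. Lengths are in m, angles in rad, forces in N, time in s.
With the tool pointing down it reaches from about 0.375 to 0.9 m from the base axis. Payload 3.1 kg.
Tool frame: the origin (TCP) lies between the finger pads; the fingertips stand 8 mm ahead of it and the grasp point (between the pads) lies 11 mm behind it; z points along the fingers, y is the line along which they close (so a half turn about z gives the same grasp; the last joint's range is limited). The gripper opens to 85 mm and grips with 20 to 120 N. Pads are 22 mm wide; open, the fingers measure 114 mm over their backs; the gripper's body (76 mm by 85 mm) begins 54 mm behind the grasp point. The pads swing forward as they close: fully open they stand 13 mm farther back than shut.
Start: joints at [1.121, 0.527, 1.433, -0, 1.181, -0.178], TCP at [0.167, 0.602, 0.239] pointing down, gripper open.
Joint ranges: [-3.08, 3.08], [-0.75, 2.2], [0.22, 2.44], [-1.43, 4.57], [0, 2.65], [-2.85, 2.85]. Speed limits (rad/s): [2.79, 2.79, 3.14, 3.14, 3.14, 3.14].

## Interface

Orientations are given as a unit quaternion [x, y, z, w].
In Python, from station import readout, cams, sign_off gives the robot as it stands.
- The arm moves only by the tool send_rows, never from a script. Its argument "commands" is text: rows parted by semicolons, each of 5 numbers parted by spaces: the finger opening in mm, from 0 to 85.4, then the shift along the tool's x, y, z each as a share of 0.02 m, from -1 to 1, then the turn about the tool's z as a share of 4 degrees, from -1 to 1. In form: grip dx dy dz spin; .... A call has 1 to 20 rows; each row shifts and turns the commanded pose from where the row before left it, along the tool's axes as they then stand; what a row does not reach is not made up. A row lasts 1/12 s, in which the tool goes at most 41.7 mm and 7.16 degrees, less where a joint would pass 70% of its speed; a pose out of reach is approached as far as the arm can. A call with a number of a shift or a turn outside -1 to 1 is refused whole. A call with a gripper value outside its range is refused whole. The fingers move at their own pace and stop on an object; "grip_force" is the grip in N (left out, the last holds). Time passes only in rows, so rows that do not move let the fingers close. It gives the time, the measured TCP pose, the force, the opening and the grip force at its end, in the units of the state.
- readout.sense(): the state, without advancing time (a new reading comes with each control period).
- cams.snapshot(name): name is "scene" or "side" or "wrist"; returns a dict with "pixels" (420x560x3 uint8, red, green, blue), "intrinsics" (3x3 intrinsics, pixels), "dist" ([k1, k2, p1, p2, k3] as OpenCV has them; the pictures are not rectified), "eye" and "rotation" of the camera in the world. Camera axes: x right, y down, z forward; pixel columns grow to the right and rows downward; lengths in m; the calibration is good to about 2 mm. A picture is of the moment at which its call begins. There is no depth.
- sign_off(): hands the job in; it is judged then, once.
The state is a dict: "t": time; "q": joint angles; "qd": joint speeds; "tau": joint torques, N m; "tcp_pos": TCP position; "tool_rot": TCP orientation; "force": force on the tool from outside, world axes, zero at the start; "ft_torque": the same for the moment, N m; "finger_gap": opening from 0.0 (shut) to 1.0 (fully open); "gripper_force": force on a finger pad.
Only numpy, scipy, OpenCV 4.12 (cv2) and the standard library are available. Lean on these libraries where they do the work, as an engineer would, in place of code of your own. Each camera call takes 0.05 s, during which the arm holds its last target. There are 200 camera calls.

## Working session

There is one attempt and no reset: what is moved stays moved. The work goes in short steps, Python scripts to look and compute and a tool call to move; the robot and the scene stay as the last step left them, time stands still between calls to the robot, and variables do not carry over. Pictures are saved under pics/ and viewed, at most 10 in all, crops included, and the job is handed in when it is done.

Besides the shell and the picture viewer there is one more tool, called as name(argument=value, ...) on one line, values as JSON. send_rows: Moves the arm, as the interface text tells. Its arguments: {"type":"object","properties":{"commands":{"type":"string"},"grip_force":{"type":"number"}},"required":["commands"]}

```bash
mkdir -p pics; cat > h.py <<'E'
import numpy as np, cv2, pickle
from station import readout, cams, sign_off
def snap(n,tag):
    s=cams.snapshot(n); cv2.imwrite(f'pics/{tag}.png',np.array(s['pixels'])[:,:,::-1]); pickle.dump(s,open(f'{tag}.pkl','wb')); return s
def ray(s,px):
    K=np.array(s['intrinsics'],float);p=cv2.undistortPoints(np.array([[px]],float),K,np.array(s['dist'],float))[0,0]
    return np.array(s['eye'],float),np.array(s['rotation'],float)@np.array([p[0],p[1],1.])
def atz(s,px,z):
    e,d=ray(s,px); return e+d*(z-e[2])/d[2]
def crop(tag,out,x0,y0,x1,y1,k):
    im=cv2.imread(f'pics/{tag}.png')[y0:y1,x0:x1]; cv2.imwrite(f'pics/{out}.png',cv2.resize(im,None,fx=k,fy=k,interpolation=cv2.INTER_CUBIC))
def load(tag): return pickle.load(open(f'{tag}.pkl','rb'))
E
python3 - <<'E'
from h import *
a=snap('scene','scene1');b=snap('side','side1');snap('wrist','wrist1')
cv2.imwrite('pics/both.png',cv2.resize(np.hstack([cv2.imread('pics/scene1.png'),cv2.imread('pics/side1.png')]),(800,300)))
print(a['eye'],b['eye'],readout.sense())
E
```

```text
[ 1.07237383 -0.13510622  1.12888617] [0.42666792 0.79958474 0.84120662] {'t': 0.15, 'q': array([ 1.12149260e+00,  5.28299869e-01,  1.43361627e+00, -6.02786030e-07,
        1.18142541e+00, -1.78533615e-01]), 'qd': array([-0.00129339, -0.00118146, -0.00489234, -0.00063527, -0.00065857,
        0.00131459]), 'tau': array([ 5.92684155e-04, -4.42743516e+01, -1.78276438e+01, -2.21773630e-04,
        5.51477890e-03, -7.53840084e-06]), 'tcp_pos': array([0.16692138, 0.6017294 , 0.23852675]), 'tool_rot': array([ 1.34971691e-01,  9.90849069e-01, -8.31802535e-04, -2.69754737e-04]), 'force': array([ 0.19996234,  0.53097444, -0.36025112]), 'ft_torque': array([-0.00568067,  0.01770969,  0.02449754]), 'gripper_force': 0.0, 'finger_gap': 1.0008973087339785}
```

View pics/scene1.png

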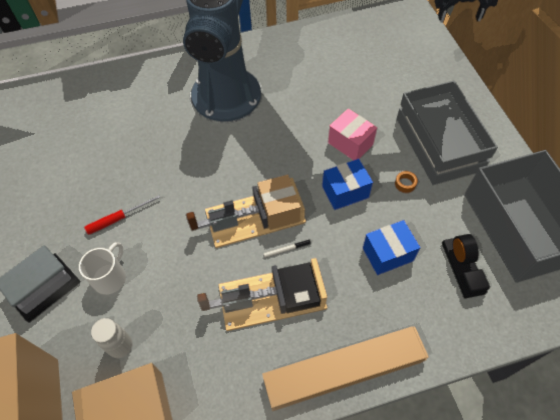

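View pics/side1.png

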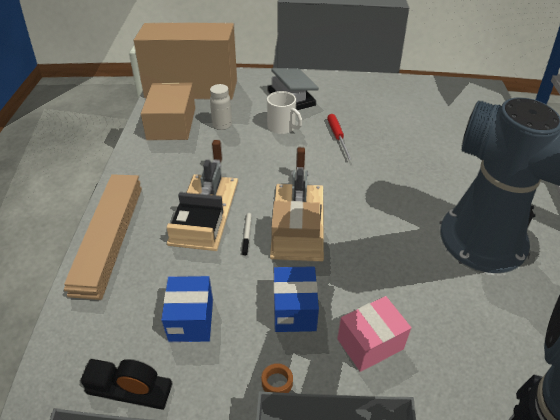

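The carton's clamp has its grip at scene (193,220) and side (300,157), and its pawl at scene (229,210) and side (299,180). Its look-alike is the clamp with the black box: grip at scene (204,300) and side (217,150), pawl at scene (237,293). The blue boxes at scene (348,184) and (391,247) and the pink one at (352,133) are decoys. I choose the clamp with the brown carton and check it in a crop.

```bash
python3 - <<'E'
from h import *
crop('scene1','c1',170,165,320,265,5)
crop('side1','c2',255,135,345,270,5)
a=cv2.imread('pics/c1.png');b=cv2.imread('pics/c2.png')
c=np.zeros((600,800,3),np.uint8)
a=cv2.resize(a,(510,340));b=cv2.resize(b,(290,435));
c[:340,:510]=a;c[:435,510:]=b
cv2.imwrite('pics/c3.png',cv2.imread('pics/c1.png'))
E
```

```text
(no output)
```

View pics/c1.png

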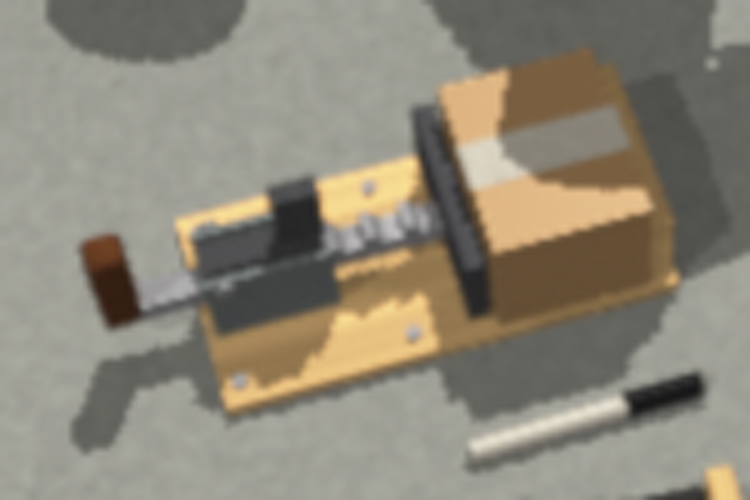

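The crop shows the brown carton between jaw and end stop. The grip's top is near crop (101,248) = scene (190,214.6), and the tab's top is near crop (292,188) = scene (228.5,202.6).

```bash
python3 - <<'E'
from h import *
s=load('scene1')
g=atz(s,(190.2,214.6),.092);t=atz(s,(228.4,202.6),.100)
# base board edges for direction: near long edge corners crop(228,410)-(678,278), z=.01
p=atz(s,(170+230/5,165+408/5),.01);q=atz(s,(170+676/5,165+282/5),.01)
print(g,t,np.linalg.norm((t-g)[:2]),np.degrees(np.arctan2(*(t-g)[1::-1])),np.degrees(np.arctan2(*(q-p)[1::-1])))
from scipy.spatial.transform import Rotation as R
r=readout.sense();M=R.from_quat(r['tool_rot']).as_matrix();print(M,r['tcp_pos'])
print(M.T@(t-r['tcp_pos']))
w=load('wrist1');print(w['eye'],w['rotation'])
E
```

```text
Traceback (most recent call last):
  File "h.py", line 9, in atz
    e,d=ray(s,px); return e+d*(z-e[2])/d[2]
        ~~~^^^^^^
  File "h.py", line 7, in ray
    return np.array(s['eye'],float),np.array(s['rotation'],float)@np.array([p[0],p[1],1.])
                                    ~~~~~~~~~~~~~~~~~~~~~~~~~~~~~^~~~~~~~~~~~~~~~~~~~~~~~~
ValueError: matmul: Input operand 1 has a mismatch in its core dimension 0, with gufunc signature (n?,k),(k,m?)->(n?,m?) (size 3 is different from 4)
```

View pics/wrist1.png

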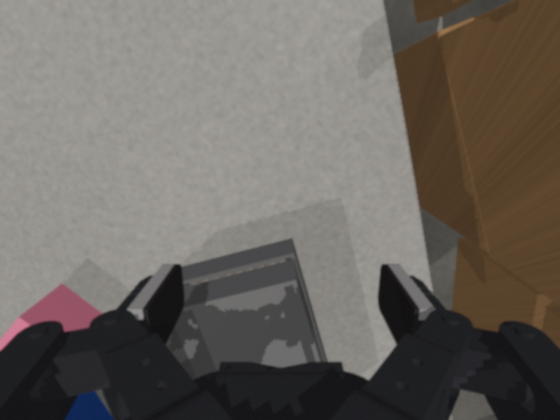

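The wrist view shows the tray below the start pose and no clamp. "rotation" is a quaternion, so I fix the helper.

```bash
sed -i "s/np.array(s\['rotation'\],float)@/Rot.from_quat(s['rotation']).as_matrix()@/; 1i from scipy.spatial.transform import Rotation as Rot" h.py; python3 - <<'E'
from h import *
np.set_printoptions(precision=4,suppress=True)
s=load('scene1')
g=atz(s,(190.2,214.6),.092);t=atz(s,(228.4,202.6),.100)
p=atz(s,(170+230/5,165+408/5),.01);q=atz(s,(170+676/5,165+282/5),.01)
print(g,t,np.linalg.norm((t-g)[:2]),np.degrees(np.arctan2(*(t-g)[1::-1])),np.degrees(np.arctan2(*(q-p)[1::-1])))
r=readout.sense();M=Rot.from_quat(r['tool_rot']).as_matrix();print(M,r['tcp_pos'])
print(M.T@(t-r['tcp_pos']))
w=load('wrist1');print(w['eye'],Rot.from_quat(w['rotation']).as_matrix())
E
```

```text
[ 0.4345 -0.1835  0.092 ] [ 0.4342 -0.0894  0.1   ] 0.09419637165059923 90.15868354156004 90.42968640497593
[[-0.9636  0.2675 -0.0008]
 [ 0.2675  0.9636 -0.0016]
 [ 0.0003 -0.0017 -1.    ]] [0.1669 0.6017 0.2385]
[-0.4425 -0.5942  0.1394]
[0.0985 0.6209 0.3731] [[ 0.2669  0.926   0.2671]
 [ 0.9637 -0.2559 -0.0761]
 [-0.0022  0.2777 -0.9607]]
```

send_rows(commands="40 -1 0 0 0;40 -1 0 0 0;40 -1 0 0 0;40 -1 0 0 0;40 -1 0 0 0;40 -.571 -.99 0 0;40 -.571 -.99 0 0;40 -.571 -.99 0 0;40 -.571 -.99 0 0;40 -.571 -.99 0 0;40 -.571 -.99 0 0;40 -.571 -.99 0 0;40 -.571 -.99 0 0;40 -.571 -.99 0 0;40 -.571 -.99 0 0;40 -.571 -.99 0 0;40 -.571 -.99 0 0;40 -.571 -.99 0 0;40 -.571 -.99 0 0;40 -.571 -.99 0 0")

```text
t: 1.82
tcp_pos: [0.3491, 0.2424, 0.2392]
tool_rot: [0.135, 0.991, -0.0, -0.0]
force: [-0.8, -0.6, 0.1]
finger_gap: 0.47
gripper_force: 0.0
```

send_rows(commands="40 -.571 -.99 0 0;40 -.571 -.99 0 0;40 -.571 -.99 0 0;40 -.571 -.99 0 0;40 -.571 -.99 0 0;40 -.571 -.99 0 0;40 -.571 -.99 0 0;40 -.571 -.99 0 0;40 -.571 -.99 0 0;40 -.571 -.99 0 0;40 -.571 -.99 0 0;40 -.571 -.99 0 0;40 -.571 -.99 0 0;40 -.571 -.99 0 0;40 -.571 -.99 0 0")

```text
t: 3.07
tcp_pos: [0.4347, -0.0896, 0.2392]
tool_rot: [0.135, 0.991, 0.0, -0.0]
force: [1.1, 0.5, 0.2]
finger_gap: 0.471
gripper_force: 0.0
```

send_rows(commands="40 0 0 0 1;40 0 0 0 1;40 0 0 0 1;40 0 0 0 1;40 0 0 0 1;40 0 0 0 1;40 0 0 0 1;40 0 0 0 1;40 0 0 0 1;40 0 0 0 1;40 0 0 0 1;40 0 0 0 1;40 0 0 0 1;40 0 0 0 1;40 0 0 0 1;40 0 0 0 1;40 0 0 0 1;40 0 0 0 1;40 0 0 0 .62;40 0 0 0 0")

```text
t: 4.73
tcp_pos: [0.4346, -0.0885, 0.2392]
tool_rot: [0.707, 0.707, -0.0, -0.0]
force: [0.9, 0.1, 0.3]
finger_gap: 0.471
gripper_force: 0.0
```

```bash
python3 - <<'E'
from h import *
np.set_printoptions(precision=4,suppress=True)
w=snap('wrist','w2');r=readout.sense();print(r['t'],r['tcp_pos'],Rot.from_quat(r['tool_rot']).as_matrix(),r['force'])
E
```

```text
4.7833 [ 0.4346 -0.0884  0.2392] [[-0.001   1.     -0.0003]
 [ 1.      0.001   0.0002]
 [ 0.0002 -0.0003 -1.    ]] [-1.1918  0.1893  0.3032]
```

View pics/w2.png

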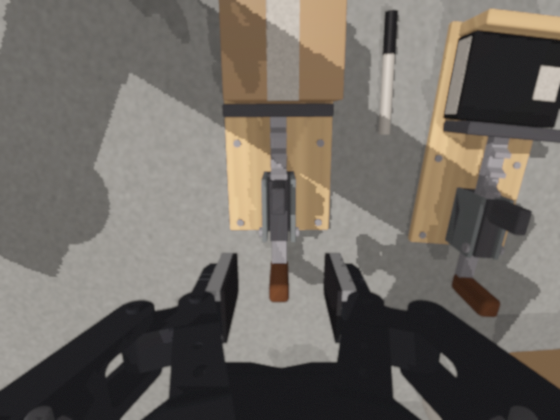

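The wrist view shows the carton clamp centred between the fingers. The grip's top is near (279,294) and the tab is near (279,225). The spare clamp is to the right and clear. I check this against my estimates.

```bash
python3 - <<'E'
from h import *
np.set_printoptions(precision=4,suppress=True)
w=load('w2')
Rm=Rot.from_quat(w['rotation']).as_matrix().T
P=np.array([[.4345,-.1835,.092],[.4342,-.0894,.1],[.4342,-.1014,.1],[.4342,-.0774,.1]])
print(cv2.projectPoints(P,cv2.Rodrigues(Rm)[0],-Rm@np.array(w['eye']),np.array(w['intrinsics'],float),np.array(w['dist'],float))[0][:,0])
print(atz(w,(279,294),.092))
crop('w2','w2c',220,150,340,310,3.7)
E
```

```text
[[281.1033 293.7855]
 [280.8046 200.8983]
 [280.8026 214.3269]
 [280.8067 187.1518]]
[ 0.4325 -0.1837  0.092 ]
```

View pics/w2c.png

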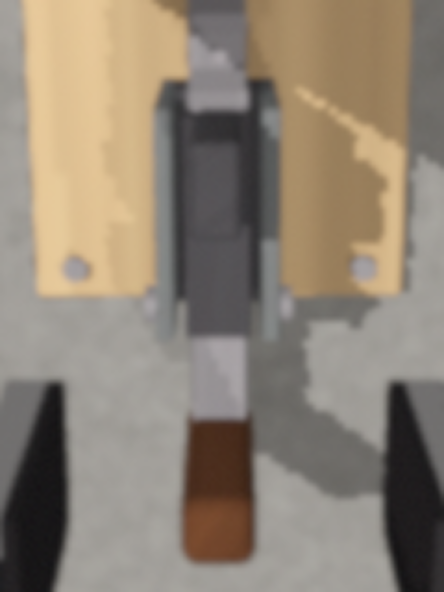

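send_rows(commands="40 -.05 -.05 1 0;40 0 0 1 0;40 0 0 1 0;40 0 0 1 0;40 0 0 1 0;40 0 0 1 0;40 0 0 1 0;40 0 0 1 0;40 0 0 .1 0;40 0 0 0 0;40 0 0 0 0")

```text
t: 5.7
tcp_pos: [0.4341, -0.0897, 0.0777]
tool_rot: [0.707, 0.707, 0.0, 0.0]
force: [-1.1, 0.5, -0.2]
finger_gap: 0.468
gripper_force: 0.0
```

send_rows(commands="0 0 0 0 0;0 0 0 0 0;0 0 0 0 0;0 0 0 0 0;0 0 0 0 0;0 0 0 0 0;0 0 0 0 0;0 0 0 0 0", grip_force=30)

```text
t: 6.37
tcp_pos: [0.4324, -0.0895, 0.0783]
tool_rot: [0.707, 0.708, -0.001, -0.001]
force: [-3.9, -1.7, 6.0]
finger_gap: 0.133
gripper_force: 36.0
```

send_rows(commands="0 -.17 -.05 -.205 0;0 -.19 0 -.19 0;0 -.21 0 -.17 0;0 -.225 0 -.145 0;0 -.235 0 -.125 0;0 -.25 0 -.1 0;0 -.255 0 -.075 0;0 0 0 0 0;0 0 0 0 0;0 0 0 0 0;0 0 0 0 0")

```text
t: 7.28
tcp_pos: [0.4323, -0.1198, 0.0981]
tool_rot: [0.707, 0.707, 0.0, -0.0]
force: [-2.1, 5.6, 6.5]
finger_gap: 0.132
gripper_force: 33.6
```

```bash
python3 - <<'E'
from h import *
snap('wrist','w3');snap('scene','s3');crop('s3','s3c',170,150,320,265,3);crop('w3','w3c',180,120,380,320,1.725)
a=cv2.imread('pics/s3c.png');b=cv2.imread('pics/w3c.png');cv2.imwrite('pics/m3.png',np.hstack([a,b]))
E
```

```text
(no output)
```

View pics/m3.png

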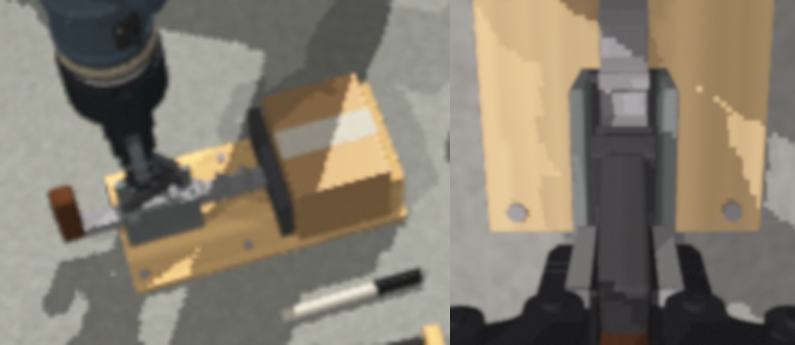

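The pawl is up (tab held, gap 11 mm, carton and bar in place). Next I release it, rise and go over the grip.

send_rows(commands="40 0 0 0 0;40 0 0 0 0;40 0 0 0 0;40 0 0 0 0;40 0 0 0 0;40 0 0 -.5 0;40 0 0 -1 0;40 0 0 -1 0;40 0 0 -1 0;40 -1 0 0 0;40 -1 0 0 0;40 -1 0 0 0;40 -.185 0 0 0;40 0 0 0 0")

```text
t: 8.55
tcp_pos: [0.433, -0.1852, 0.1675]
tool_rot: [0.708, 0.706, 0.0, 0.0]
force: [1.0, 0.8, 0.3]
finger_gap: 0.466
gripper_force: 0.0
```

```bash
python3 - <<'E'
from h import *
snap('scene','s4');snap('wrist','w4');crop('s4','s4c',150,130,320,265,3);crop('w4','w4c',180,60,380,340,1.446)
cv2.imwrite('pics/m4.png',np.hstack([cv2.imread('pics/s4c.png'),cv2.imread('pics/w4c.png')]))
E
```

```text
(no output)
```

View pics/m4.png

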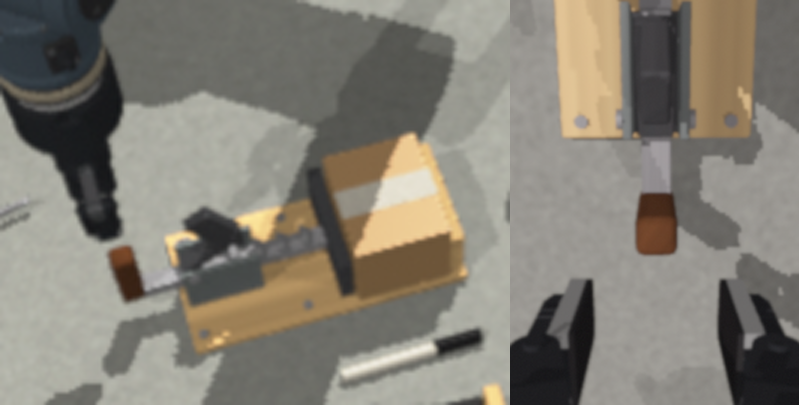

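The pawl stays up at about 0.7 rad, the bar is in, and the grip sits central between the open fingers. I descend to TCP z of about 0.069 and close.

send_rows(commands="40 .05 0 1 0;40 0 0 1 0;40 0 0 1 0;40 0 0 1 0;40 0 0 .92 0;40 0 0 0 0;0 0 0 0 0;0 0 0 0 0;0 0 0 0 0;0 0 0 0 0;0 0 0 0 0;0 0 0 0 0;0 0 0 0 0", grip_force=40)

```text
t: 9.73
tcp_pos: [0.4326, -0.1826, 0.0695]
tool_rot: [0.707, 0.707, 0.0, -0.0]
force: [-1.3, 2.5, -1.3]
finger_gap: 0.225
gripper_force: 40.5
```

send_rows(commands="0 -.3 0 0 0;0 -.3 0 0 0;0 -.3 0 0 0;0 -.3 0 0 0;0 -.3 0 0 0;0 -.3 0 0 0;0 -.3 0 0 0;0 -.3 0 0 0;0 -.3 0 0 0;0 0 0 0 0;0 0 0 0 0;0 0 0 0 0")

```text
t: 10.73
tcp_pos: [0.4328, -0.237, 0.0695]
tool_rot: [0.707, 0.707, 0.0, -0.0]
force: [-0.1, 4.8, 6.1]
finger_gap: 0.231
gripper_force: 41.6
```

send_rows(commands="0 -.1 0 0 0;0 0 0 0 0;0 0 0 0 0;0 0 0 0 0")

```text
t: 11.07
tcp_pos: [0.4327, -0.2371, 0.0695]
tool_rot: [0.707, 0.707, 0.001, -0.001]
force: [2.6, 11.7, 6.8]
finger_gap: 0.234
gripper_force: 41.8
```

send_rows(commands="40 0 0 0 0;40 0 0 0 0;40 0 0 0 0;40 0 0 0 0;40 0 0 0 0;40 0 0 -.5 0;40 0 0 -1 0;40 0 0 -1 0;40 0 0 -1 0;40 0 0 -1 0;40 0 0 -1 0;40 0 0 0 0;40 0 0 0 0")

```text
t: 12.15
tcp_pos: [0.4333, -0.2395, 0.1806]
tool_rot: [0.707, 0.707, 0.0, 0.002]
force: [0.2, -0.3, -0.2]
finger_gap: 0.466
gripper_force: 0.0
```

```bash
python3 - <<'E'
from h import *
snap('scene','s5');crop('s5','s5c',150,130,350,330,3)
s=load('s5')
E
```

```text
(no output)
```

View pics/s5c.png

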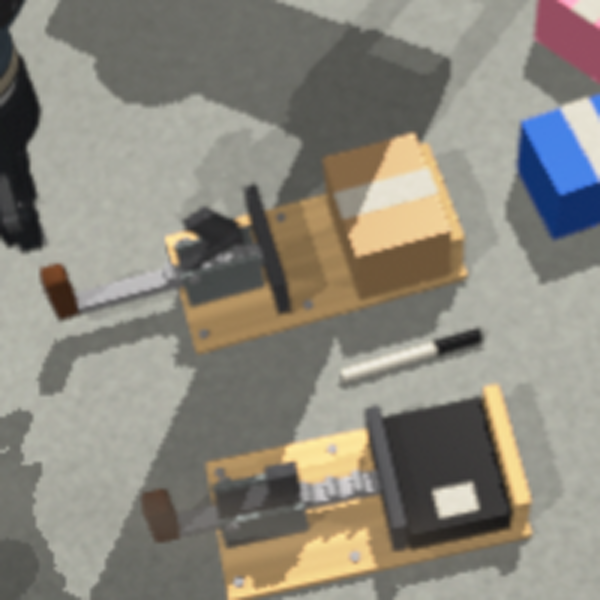

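The bar is fully drawn, with the grip at crop (58,290) and the jaw at (268,250). The pawl is up at (212,228), the carton is unmoved, the spare clamp is untouched and the gripper is clear.

```bash
python3 -c "
from station import sign_off; print(sign_off())"
```

```text
the job is handed in; nothing more can be done
None
```

I opened the carton's clamp and handed the job in; no verdict came back. In the last picture the bar was drawn to its stop (about 54 mm of tool travel) and the pawl was still up, with the carton in place, the other clamp untouched and the gripper clear.

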